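# Clamp a mirror-polished plate in the engraver's vice by its edges

## Robot

A 6-joint arm with a two-finger parallel gripper is mounted at the origin on the work surface. World frame = base frame: x ahead of the robot, y to its left, z up, the work surface at z = 0. Lengths are in m, angles in rad, forces in N, time in s.
With the tool pointing down it reaches from about 0.375 to 0.9 m from the base axis. Payload 3.1 kg.
Tool frame: the origin (TCP) lies on the centre line of the jaws, within the pads' length; the fingertips stand 19 mm ahead of it and the grasp point (between the pads) is the TCP; z points along the fingers, y is the line along which they close (so a half turn about z gives the same grasp; the last joint's range is limited). The gripper opens to 85 mm and grips with 20 to 120 N. Pads are 22 mm wide; open, the fingers measure 114 mm over their backs; the gripper's body (76 mm by 85 mm) begins 54 mm behind the grasp point. The pads swing forward as they close: fully open they stand 13 mm farther back than shut.
Start: joints at [1.079, 0.527, 1.433, -0, 1.181, -0.178], TCP at [0.192, 0.595, 0.25] pointing down, gripper open.
Joint ranges: [-3.08, 3.08], [-0.75, 2.2], [0.22, 2.44], [-1.43, 4.57], [0, 2.65], [-2.85, 2.85]. Speed limits (rad/s): [2.79, 2.79, 3.14, 3.14, 3.14, 3.14].

## Interface

Orientations are given as a unit quaternion [x, y, z, w].
In Python, from station import manip, cams, sign_off gives the robot as it stands.
- The arm moves only by the tool carry_out, never from a script. Its argument "targets" is a list that holds one entry, the list of rows, each a list of 7 numbers: the shift along the tool's x, y, z in cm, then the turn, a rotation vector about the tool's x, y, z in degrees, then the finger opening in cm, from 0 to 8.54. A call has 1 to 12 rows; each row is the pose to reach, as a shift and turn from the pose commanded when the call began, along the tool's axes at that moment; what a row does not reach only later rows make up. A row lasts 1/12 s, in which the tool goes at most 41.7 mm and 7.16 degrees, less where a joint would pass 70% of its speed; a pose out of reach is approached as far as the arm can. A call with a gripper value outside its range is refused whole. The fingers move at their own pace and stop on an object; "force" is the grip in N (left out, the last holds). Time passes only in rows, so rows that repeat a pose let the fingers close. It gives the time, the measured TCP pose, the force, the opening and the grip force at its end, in the units of the state.
- manip.sense(): the state, without advancing time (a new reading comes with each control period).
- cams.snapshot(name): name is "scene" or "top"; returns the picture (400x640x3 uint8, red, green, blue); there is no depth.
- cams.camera_info(name): a dict with "K" (3x3 intrinsics, pixels), "T" (4x4, takes a point from camera to world coordinates). Camera axes: x right, y down, z forward; pixel columns grow to the right and rows downward; lengths in m; the calibration is good to about 2 mm. A picture is of the moment at which its call begins. camera_info takes no time and is no camera call.
- sign_off(): hands the job in; it is judged then, once.
The state is a dict: "t": time; "q": joint angles; "qd": joint speeds; "tau": joint torques, N m; "tcp_pos": TCP position; "tool_rot": TCP orientation; "force": force on the tool from outside, world axes, zero at the start; "ft_torque": the same for the moment, N m; "finger_gap": opening from 0.0 (shut) to 1.0 (fully open); "gripper_force": force on a finger pad.
Only numpy, scipy, OpenCV 4.12 (cv2) and the standard library are available. Lean on these libraries where they do the work, as an engineer would, in place of code of your own. Each camera call takes 0.05 s, during which the arm holds its last target. There are 200 camera calls.

## Task

Set up the polished brass plate for engraving: pick it up off its cork rest by its two long edges, lay it gently, lengthwise and centred across the bed, flat between the open jaws of the plate vice, and let go. Then push the sliding jaw fully home with the fingers so that the plate is held squarely by its two ends between the jaws, with no gap. Never touch the polished faces with the gripper or arm, do not drop the plate, and leave the other things on the bench alone.

Things in the scene. Friction and masses are not known exactly. Their poses are not given: they have to be found in the camera images.
- plate: polished brass plate, 110 (x) x 60 (y) x 6 mm thick, about 0.3 kg, loose, at first lying on the rest and overhanging it all round. Origin: centre of its underside; z up through the polished face. Its ends are alike, so it may go in either way round. The robot may touch only its narrow edges and a 5 mm border.
- plate_face: the polished area of both faces of that plate, 100 x 50 mm, part of the plate and centred in it; same origin and axes as the plate. The robot must not touch it.
- rest: fixed wooden rest with a cork top, 74 (x) x 34 (y) x 30 mm high; origin: centre of its underside.
- vice: fixed steel plate vice; origin: centre of its underside, x from the sliding jaw (robot side) to the fixed jaw. Foot 240 x 88 x 12 mm; on it a bed 36 mm wide (y), top 40 mm above the table, x=-110 to +105 mm. Fixed jaw: block 44 mm wide, 18 mm above the bed, clamping face at x=+85 mm. The plate lies with its long side along x, overhanging the bed 12 mm on each side.
- vice_seat (a point): point on the top of the bed (40 mm up) where the centre of the plate's underside is when it is clamped: vice x=+30 mm, y=0; axes as the vice's.
- jaw (a joint): sliding jaw, m of travel towards the fixed jaw: 0 = open (155 mm between jaws), starts at 0 to 0.02, 0.045 = closed on the 110 mm plate, stop 0.06. Moves stiffly (4 N), stays where left. Steel block 44 mm wide, 24 long, 20 high above the bed, with a 10 mm thick thumb plate at its back, top 42 mm above the bed. Clamping face at vice x = -70 mm + travel.
- jaw_back (a point): point on the flat back (robot's side) of the sliding jaw to push on, 70 mm above the table, mid-width, at vice x = -94 mm + travel; axes as the vice's.
- blank: bystander: square copper blank 70 x 70 x 5 mm lying on the bench; origin: centre of its underside.
- jar: bystander: closed glass jar, 80 mm diameter, 110 mm high; origin: centre of its underside.
- graver_mug: bystander: white mug, 76 mm diameter, 95 mm high, with four gravers standing in it up to 155 mm (one piece); origin: centre of its underside.
- bur_block: bystander: wooden block 60 x 120 x 25 mm with rows of burs up to 60 mm high; origin: centre of its underside.
Not all that is in view belongs to the job. Of the things that look like the plate, the smallest one is meant.

How it is judged:
By the outcome, as a careful person would: the job done as asked, in the order asked, and still so for the second after the job is handed in, with the robot touching nothing.
It also fails if it takes over 54 s, if anything falls off the work surface, if the arm or the gripper's body presses on something with over 40 N, if the wrist force passes 120 N, or if a joint passes its speed limit or range.

## Working session

There is one attempt and no reset: what is moved stays moved. The work goes in short steps, Python scripts to look and compute and a tool call to move; the robot and the scene stay as the last step left them, time stands still between calls to the robot, and variables do not carry over. Pictures are saved under pics/ and viewed, at most 10 in all, crops included, and the job is handed in when it is done.

Besides the shell and the picture viewer there is one more tool, called after "Emit:" in YAML: its name, and indented under it one key for each argument. carry_out: Moves the arm, as the interface text tells. Its arguments: {"type":"object","properties":{"targets":{"type":"array"},"force":{"type":"number"}},"required":["targets"]}

```bash
mkdir -p pics; python3 - <<'E'
from station import manip,cams
import cv2,numpy as np
for n in("scene","top"):
    im=cams.snapshot(n); cv2.imwrite(f"pics/{n}0.png",im[:,:,::-1])
    c=cams.camera_info(n); print(n,np.round(c["K"],1).tolist(),np.round(c["T"],4).tolist())
s=manip.sense(); print({k:np.round(v,3).tolist() for k,v in s.items()})
E
```

```text
scene [[390.1, 0.0, 318.2], [0.0, 390.1, 196.0], [0.0, 0.0, 1.0]] [[0.6178, 0.6526, -0.4387, 1.0224], [0.7863, -0.5085, 0.3509, -0.3563], [0.0059, -0.5617, -0.8273, 0.9627], [0.0, 0.0, 0.0, 1.0]]
top [[391.0, 0.0, 326.2], [0.0, 391.0, 203.7], [0.0, 0.0, 1.0]] [[0.0233, -0.9943, 0.1044, 0.4534], [-0.9993, -0.0202, 0.03, -0.0092], [-0.0277, -0.1051, -0.9941, 1.0825], [0.0, 0.0, 0.0, 1.0]]
{'t': 0.1, 'q': [1.08, 0.528, 1.434, -0.0, 1.181, -0.178], 'qd': [0.001, -0.002, -0.004, -0.0, -0.001, -0.0], 'tau': [-0.001, -44.331, -17.859, -0.0, 0.004, 0.0], 'tcp_pos': [0.192, 0.594, 0.249], 'tool_rot': [0.156, 0.988, -0.001, -0.0], 'force': [-0.331, -0.315, -0.263], 'ft_torque': [0.008, -0.06, 0.015], 'gripper_force': 0.0, 'finger_gap': 1.003}
```

View pics/scene0.png

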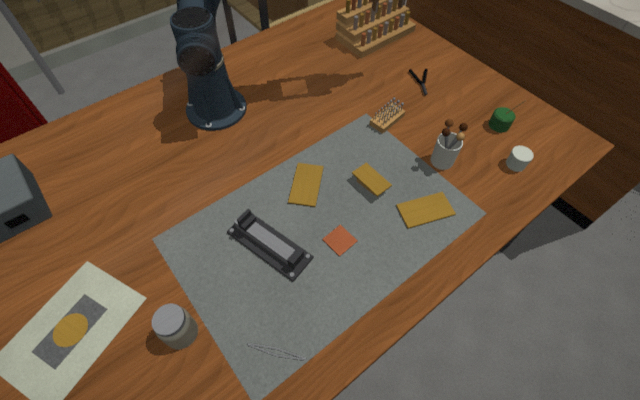

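View pics/top0.png

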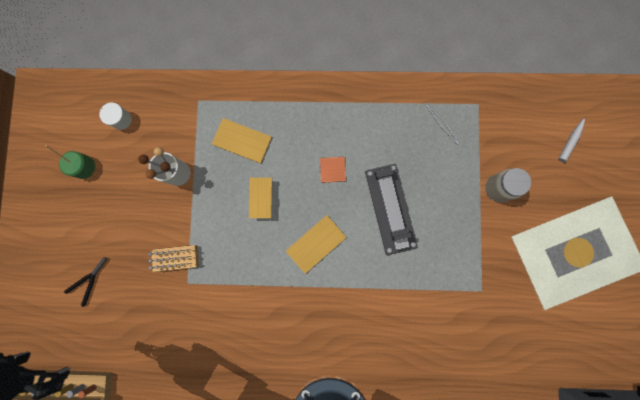

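The scene shows three brass-coloured candidates. In the top picture they are at (241,140), (260,199) and (316,244). The one at (260,199) looks smallest and raised on a rest. The vice is at about (391,210) with its sliding jaw near (402,243), on the robot side. Next I measure the candidates and check in one close crop.

```bash
cat > h.py <<'E'
import cv2,numpy as np
from station import manip,cams
def ray(n,uv,z):
    c=cams.camera_info(n);K=np.array(c["K"]);T=np.array(c["T"])
    d=T[:3,:3]@np.linalg.solve(K,np.c_[np.atleast_2d(uv),np.ones(len(np.atleast_2d(uv)))].T)
    o=T[:3,3:]; return (o+d*(z-o[2])/d[2]).T
def proj(n,P):
    c=cams.camera_info(n);K=np.array(c["K"]);T=np.linalg.inv(np.array(c["T"]))
    p=K@(T[:3,:3]@np.atleast_2d(P).T+T[:3,3:]); return (p[:2]/p[2]).T
E
python3 - <<'E'
from h import *
im=cv2.imread("pics/top0.png"); hsv=cv2.cvtColor(im,cv2.COLOR_BGR2HSV)
sc=cv2.imread("pics/scene0.png"); hs2=cv2.cvtColor(sc,cv2.COLOR_BGR2HSV)
for n,h,box in(("top",hsv,(205,110,350,285)),("scene",hs2,(280,150,460,235))):
    x0,y0,x1,y1=box; m=np.zeros(h.shape[:2],np.uint8)
    m[y0:y1,x0:x1]=cv2.inRange(h,(15,140,80),(32,255,255))[y0:y1,x0:x1]
    for c in cv2.findContours(m,0,2)[0]:
        if cv2.contourArea(c)<100: continue
        for z in(0.006,0.036):
            P=ray(n,c[:,0,:].astype(float),z)
            r=cv2.minAreaRect((P[:,:2]*1000).astype(np.float32)); print(n,z,np.round(c[:,0].mean(0)),np.round(r[0],1),np.round(r[1],1),round(r[2],1))
a=cv2.resize(im[160:260,235:435],(800,400),interpolation=cv2.INTER_CUBIC)
b=cv2.resize(sc[150:290,210:410],None,fx=2,fy=2,interpolation=cv2.INTER_CUBIC)
cv2.imwrite("pics/c1.png",a)
cv2.imwrite("pics/c2.png",cv2.resize(sc[150:290,215:405],None,fx=4,fy=4,interpolation=cv2.INTER_CUBIC))
E
```

```text
top 0.006 [315. 244.] [455.3  49.6] [ 77.5 146.9] 42.5
top 0.036 [315. 244.] [455.3  48. ] [ 75.3 142.8] 42.5
top 0.006 [258. 199.] [579.  207.6] [106.7  59.3] 1.2
top 0.036 [258. 199.] [575.5 201.5] [103.7  57.6] 1.2
top 0.006 [241. 140.] [742.1 268.1] [148.6  78.3] 69.7
top 0.036 [241. 140.] [734.1 260.4] [144.5  76.1] 69.7
scene 0.006 [424. 210.] [742.6 265.7] [151.3  81.3] 69.8
scene 0.036 [424. 210.] [751.4 246.2] [146.6  78.7] 69.8
scene 0.006 [371. 181.] [564.6 215.9] [111.1  63. ] 1.4
scene 0.036 [371. 181.] [579. 198.] [107.6  61.1] 1.4
scene 0.006 [304. 183.] [456.1  47.8] [ 79.9 150.7] 42.5
scene 0.036 [304. 183.] [473.8  35.1] [ 77.4 146. ] 42.5
```

View pics/c1.png

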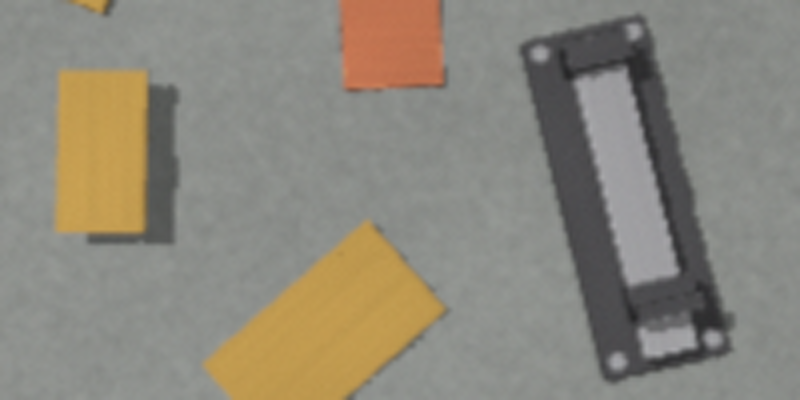

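View pics/c2.png

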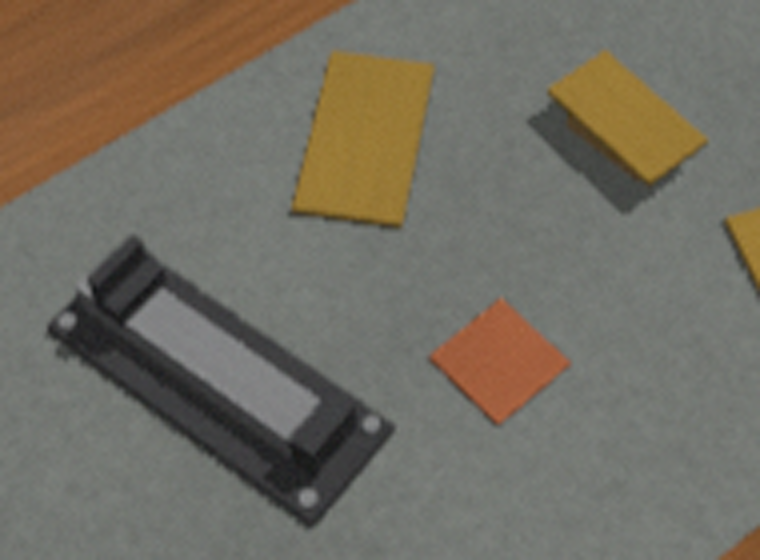

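The crops confirm that the plate is the raised brass piece at top (260,199). It measures about 107 x 60 mm at z=0.036 and casts a rest shadow. The other two are about 147 x 78 mm and lie flat. Next I fit the vice from its corners in both views.

```bash
cat >> h.py <<'E'
from scipy.spatial.transform import Rotation as R
def go(p,yaw,pose=None):
    """shift (cm) and rotvec (deg) from pose to p, tool down, tool y at world angle yaw(deg)"""
    s=manip.sense(); p0,q0=pose or (s["tcp_pos"],s["tool_rot"])
    R0=R.from_quat(q0); a=np.radians(yaw); y=np.array([np.cos(a),np.sin(a),0]);z=np.array([0,0,-1.])
    Rt=R.from_matrix(np.c_[np.cross(y,z),y,z])
    print("shift cm",np.round(R0.inv().apply(np.array(p)-p0)*100,2),"rot deg",np.round((R0.inv()*Rt).as_rotvec(degrees=True),2))
def V(v,x,y,z):
    c,s=np.cos(v[2]),np.sin(v[2]); return np.array([v[0]+c*x-s*y,v[1]+s*x+c*y,z])
E
python3 - <<'E'
from h import *
from scipy.optimize import least_squares
t=lambda u,v:((u+.5)/4-.5+235,(v+.5)/4-.5+160)
s=lambda u,v:((u+.5)/4-.5+215,(v+.5)/4-.5+150)
# model: (x,y,z,moves with jaw)
O=[("top",t(521,45),.12,.044,.012,0),("top",t(643,15),.12,-.044,.012,0),("top",t(732,350),-.12,-.044,.012,0),("top",t(605,382),-.12,.044,.012,0),
("scene",s(395,428),.12,-.044,.012,0),("scene",s(312,527),.12,.044,.012,0),("scene",s(48,330),-.12,.044,.012,0),
("scene",s(92,277),-.094,.022,.082,1),("scene",s(134,235),-.094,-.022,.082,1),
("top",t(628,288),-.070,.018,.04,1),("top",t(680,276),-.070,-.018,.04,1)]
f=lambda v:np.concatenate([proj(n,V(v,x+j*v[3],y,z))[0]-uv for n,uv,x,y,z,j in O])
r=least_squares(f,[.53,-.17,.25,.01],loss="soft_l1"); v=r.x
print(np.round(v,4),np.degrees(v[2])); print(np.round(f(v).reshape(-1,2),1).tolist())
np.save("vice.npy",v)
print("seat",V(v,.03,0,.04))
go([.577,.200,.11],91.3)
E
```

```text
[ 0.5559 -0.1547  0.266   0.0086] 15.239993534599531
[[-0.5, -0.2], [-0.2, -0.4], [0.6, 0.4], [0.8, 0.3], [-20.5, 23.4], [20.8, -26.4], [20.1, -22.7], [9.3, -11.3], [-12.6, 10.5], [0.2, 0.1], [0.4, -0.2]]
seat [ 0.58483645 -0.14681413  0.04      ]
shift cm [-48.77 -25.63  13.98] rot deg [ -0.11  -0.04 -19.22]
```

```bash
python3 - <<'E'
from h import *
from scipy.optimize import least_squares
t=lambda u,v:((u+.5)/4-.5+235,(v+.5)/4-.5+160)
s=lambda u,v:((u+.5)/4-.5+215,(v+.5)/4-.5+150)
O=[("top",t(521,45),.12,.044,.012,0),("top",t(643,15),.12,-.044,.012,0),("top",t(732,350),-.12,-.044,.012,0),("top",t(605,382),-.12,.044,.012,0),
("scene",s(395,428),.12,.044,.012,0),("scene",s(312,527),.12,-.044,.012,0),("scene",s(48,330),-.12,-.044,.012,0),
("scene",s(92,277),-.094,-.022,.082,1),("scene",s(134,235),-.094,.022,.082,1),
("top",t(628,288),-.070,.018,.04,1),("top",t(680,276),-.070,-.018,.04,1)]
f=lambda v:np.concatenate([proj(n,V(v,x+j*v[3],y,z))[0]-uv for n,uv,x,y,z,j in O])
r=least_squares(f,[.53,-.17,.25,.01],loss="soft_l1"); v=r.x
print(np.round(v,4),np.degrees(v[2])); print(np.round(f(v).reshape(-1,2),1).tolist())
np.save("vice.npy",v)
print("seat",V(v,.03,0,.04))
E
```

```text
[ 0.5574 -0.1545  0.2521  0.0088] 14.442640651129203
[[-0.0, -1.1], [0.4, -0.9], [-0.0, 0.3], [0.0, -0.3], [0.3, -0.7], [0.0, -0.6], [-0.8, -1.4], [-1.4, 0.0], [-0.3, -0.7], [-0.2, -0.6], [-0.0, -0.7]]
seat [ 0.58642525 -0.14699416  0.04      ]
```

Emit:
carry_out:
  targets:
    - [[-48.8, -25.6, 7, 0, 0, -19.2, 8.5], [-48.8, -25.6, 7, 0, 0, -19.2, 8.5], [-48.8, -25.6, 7, 0, 0, -19.2, 8.5], [-48.8, -25.6, 7, 0, 0, -19.2, 8.5], [-48.8, -25.6, 7, 0, 0, -19.2, 8.5], [-48.8, -25.6, 7, 0, 0, -19.2, 8.5], [-48.8, -25.6, 7, 0, 0, -19.2, 8.5], [-48.8, -25.6, 7, 0, 0, -19.2, 8.5], [-48.8, -25.6, 7, 0, 0, -19.2, 8.5], [-48.8, -25.6, 7, 0, 0, -19.2, 8.5], [-48.8, -25.6, 7, 0, 0, -19.2, 8.5], [-48.8, -25.6, 7, 0, 0, -19.2, 8.5]]
  force: 30

```text
t: 1.1
tcp_pos: [0.5375, 0.2412, 0.1872]
tool_rot: [-0.011, 1.0, -0.0, -0.0]
force: [0.2, 1.4, -0.2]
finger_gap: 0.995
gripper_force: 0.0
```

```bash
python3 - <<'E'
from h import *
go([.577,.200,.11],91.3)
E
```

```text
shift cm [-3.86 -4.2   7.71] rot deg [-0.01 -0.05 -0.03]
```

Emit:
carry_out:
  targets:
    - [[0, 0, 0, 0, 0, 0, 8.5], [0, 0, 0, 0, 0, 0, 8.5]]

```text
t: 1.27
tcp_pos: [0.5381, 0.2408, 0.1869]
tool_rot: [-0.009, 1.0, -0.0, -0.001]
force: [-0.6, 0.6, -0.5]
finger_gap: 0.995
gripper_force: 0.0
```

```bash
python3 - <<'E'
from h import *
go([.577,.200,.11],91.3)
E
```

```text
shift cm [-3.83 -4.15  7.69] rot deg [-0.01 -0.06 -0.29]
```

Emit:
carry_out:
  targets:
    - [[-3.8, -4.1, 7.7, 0, 0, -0.2, 8.5], [-3.8, -4.1, 7.7, 0, 0, -0.2, 8.5], [-3.8, -4.1, 7.7, 0, 0, -0.2, 8.5], [-3.8, -4.1, 7.7, 0, 0, -0.2, 8.5], [-3.8, -4.1, 7.7, 0, 0, -0.2, 8.5]]

```text
t: 1.68
tcp_pos: [0.5743, 0.2038, 0.1105]
tool_rot: [-0.013, 1.0, 0.0, -0.001]
force: [-0.3, 0.8, 0.7]
finger_gap: 0.995
gripper_force: 0.0
```

```bash
python3 - <<'E'
from h import *
go([.577,.200,.033],91.3)
im=cams.snapshot("scene"); cv2.imwrite("pics/s2.png",cv2.resize(im[100:240,280:470,::-1],None,fx=4,fy=4,interpolation=cv2.INTER_CUBIC))
E
```

```text
shift cm [-0.28 -0.38  7.75] rot deg [ 0.02 -0.14  0.2 ]
```

View pics/s2.png

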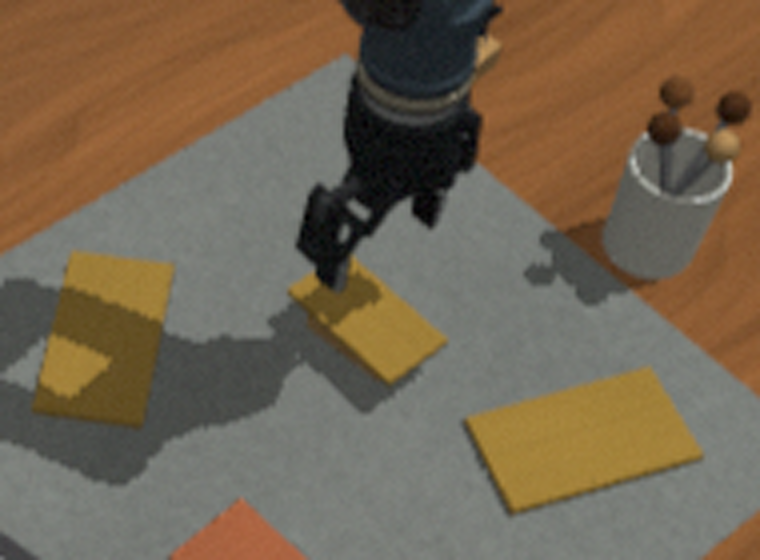

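The open fingers straddle the plate above its long edges, at about crop (365,320), and are not touching it. I let the arm settle and check before going down.

Emit:
carry_out:
  targets:
    - [[0, 0, 2, 0, 0, 0, 8.5], [0, 0, 2, 0, 0, 0, 8.5], [0, 0, 2, 0, 0, 0, 8.5]]

```text
t: 1.98
tcp_pos: [0.5746, 0.204, 0.0918]
tool_rot: [-0.014, 1.0, 0.0, -0.0]
force: [1.2, -0.1, 1.2]
finger_gap: 0.998
gripper_force: 0.0
```

```bash
python3 - <<'E'
from h import *
go([.577,.200,.033],91.3)
E
```

```text
shift cm [-0.23 -0.41  5.88] rot deg [ 0.01 -0.02  0.27]
```

Emit:
carry_out:
  targets:
    - [[-0.2, -0.4, 0, 0, 0, 0.2, 8.5], [-0.2, -0.4, 0, 0, 0, 0.2, 8.5], [-0.2, -0.4, 1.5, 0, 0, 0.2, 8.5], [-0.2, -0.4, 3, 0, 0, 0.2, 8.5], [-0.2, -0.4, 4, 0, 0, 0.2, 8.5], [-0.2, -0.4, 5, 0, 0, 0.2, 8.5], [-0.2, -0.4, 5.7, 0, 0, 0.2, 8.5], [-0.2, -0.4, 5.7, 0, 0, 0.2, 8.5], [-0.2, -0.4, 5.7, 0, 0, 0.2, 8.5]]

```text
t: 2.73
tcp_pos: [0.5776, 0.1989, 0.0336]
tool_rot: [-0.011, 1.0, -0.0, -0.0]
force: [0.0, -0.1, 0.1]
finger_gap: 0.997
gripper_force: 0.0
```

```bash
python3 - <<'E'
from h import *
go([.577,.200,.033],91.3)
E
```

```text
shift cm [0.06 0.12 0.06] rot deg [-0.   -0.03 -0.02]
```

Well aligned. Closing in stages and gently.

Emit:
carry_out:
  targets:
    - [[0, 0.1, 0, 0, 0, 0, 6.6], [0, 0.1, 0, 0, 0, 0, 6.4], [0, 0.1, 0, 0, 0, 0, 6.2], [0, 0.1, 0, 0, 0, 0, 6.0], [0, 0.1, 0, 0, 0, 0, 5.8], [0, 0.1, 0, 0, 0, 0, 5.6], [0, 0.1, 0, 0, 0, 0, 5.4], [0, 0.1, 0, 0, 0, 0, 5.2], [0, 0.1, 0, 0, 0, 0, 5.0], [0, 0.1, 0, 0, 0, 0, 5.0], [0, 0.1, 0, 0, 0, 0, 5.0], [0, 0.1, 0, 0, 0, 0, 5.0]]
  force: 35

```text
t: 3.73
tcp_pos: [0.5782, 0.2006, 0.0348]
tool_rot: [-0.011, 1.0, 0.001, 0.001]
force: [-0.7, 3.5, 6.0]
finger_gap: 0.692
gripper_force: 37.3
```

Emit:
carry_out:
  targets:
    - [[0, 0, -0.5, 0, 0, 0, 5.0], [0, 0, -1.5, 0, 0, 0, 5.0], [0, 0, -3, 0, 0, 0, 5.0], [0, 0, -5, 0, 0, 0, 5.0], [0, 0, -7, 0, 0, 0, 5.0], [0, 0, -9, 0, 0, 0, 5.0], [0, 0, -9, 0, 0, 0, 5.0], [0, 0, -9, 0, 0, 0, 5.0]]

```text
t: 4.4
tcp_pos: [0.5782, 0.1996, 0.1247]
tool_rot: [-0.011, 1.0, -0.0, 0.001]
force: [-0.8, 0.3, -3.9]
finger_gap: 0.691
gripper_force: 38.9
```

```bash
python3 - <<'E'
from h import *
v=np.load("vice.npy"); p=V(v,.021,0,.13); print(p,np.degrees(v[2]))
go(p,90+np.degrees(v[2]))
im=cams.snapshot("scene"); cv2.imwrite("pics/s3.png",cv2.resize(im[90:250,270:460,::-1],None,fx=3,fy=3,interpolation=cv2.INTER_CUBIC))
E
```

```text
[ 0.57770967 -0.14923886  0.13      ] 14.442640651129203
shift cm [  0.82 -34.88  -0.53] rot deg [ -0.02   0.13 -13.17]
```

View pics/s3.png

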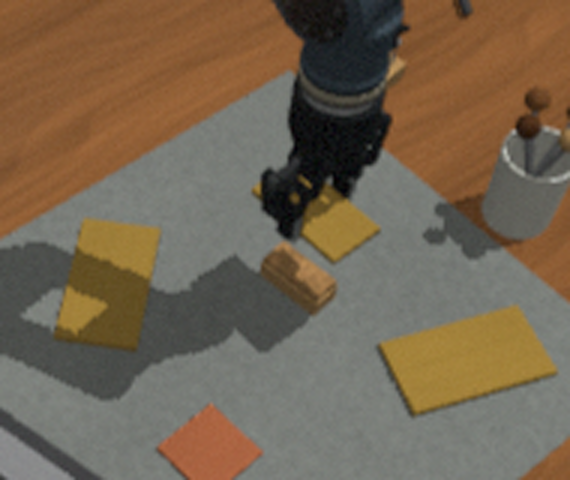

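The plate is gripped by its long edges and level, at about crop (320,215), clear of the bare rest at (297,278). Carrying it to above the vice.

Emit:
carry_out:
  targets:
    - [[0, -1.5, -0.5, 0, 0, -1, 5.0], [0.1, -4.5, -1, 0, 0, -2, 5.0], [0.2, -8, -1, 0, 0, -3, 5.0], [0.3, -11.5, -1, 0, 0, -4.5, 5.0], [0.4, -15, -1, 0, 0, -6, 5.0], [0.5, -18.5, -1, 0, 0, -7.5, 5.0], [0.6, -22, -1, 0, 0, -9, 5.0], [0.7, -25.5, -1, 0, 0, -10.5, 5.0], [0.8, -29, -1, 0, 0, -12, 5.0], [0.8, -32, -1, 0, 0, -13, 5.0], [0.8, -34, -1, 0, 0, -13.2, 5.0], [0.8, -34.9, -1, 0, 0, -13.2, 5.0]]

```text
t: 5.45
tcp_pos: [0.5766, -0.1524, 0.1319]
tool_rot: [-0.124, 0.992, 0.0, -0.001]
force: [-0.4, 0.5, -3.1]
finger_gap: 0.687
gripper_force: 38.9
```

Emit:
carry_out:
  targets:
    - [[0, 0, 0, 0, 0, 0, 5.0], [0, 0, 0, 0, 0, 0, 5.0], [0, 0, 0, 0, 0, 0, 5.0]]

```text
t: 5.7
tcp_pos: [0.5766, -0.1473, 0.1329]
tool_rot: [-0.127, 0.992, 0.001, -0.001]
force: [-0.1, 0.6, -2.8]
finger_gap: 0.692
gripper_force: 38.9
```

```bash
python3 - <<'E'
from h import *
v=np.load("vice.npy"); 
go(V(v,.021,0,.06),90+np.degrees(v[2]))
for n in("top","scene"): cv2.imwrite(f"pics/{n}4.png",cams.snapshot(n)[:,:,::-1])
a=cv2.imread("pics/top4.png")[140:280,310:450]; b=cv2.imread("pics/scene4.png")[150:290,210:350]
cv2.imwrite("pics/c4.png",cv2.resize(np.hstack([a,b]),(800,400),interpolation=cv2.INTER_CUBIC))
E
```

```text
shift cm [-0.08 -0.23  7.29] rot deg [ 0.13 -0.11  0.1 ]
```

View pics/c4.png

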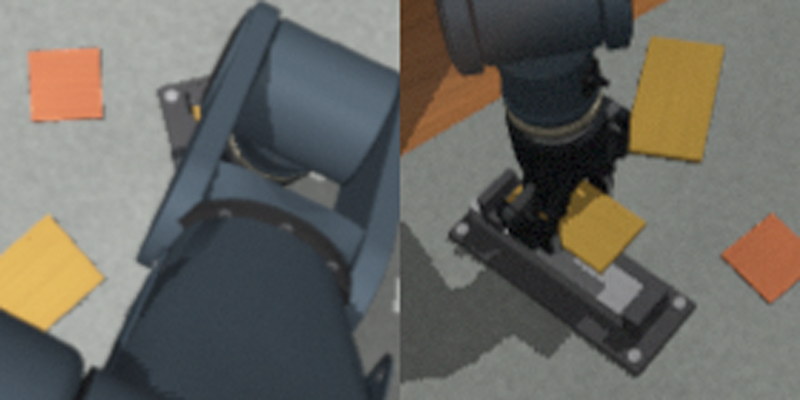

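```bash
python3 - <<'E'
from h import *
v=np.load("vice.npy"); s=manip.sense(); p=s["tcp_pos"]; print(p)
for uv in[(646,227),(601,271)]:
    w=ray("scene",((uv[0]-400+.5)/2.857-.5+210,(uv[1]+.5)/2.857-.5+150),p[2]+.0012)[0]
    c,q=np.cos(v[2]),np.sin(v[2]); d=w-[v[0],v[1],0]; print("vice frame",c*d[0]+q*d[1],-q*d[0]+c*d[1])
d=p-[v[0],v[1],0]; print("tcp",c*d[0]+q*d[1],-q*d[0]+c*d[1])
E
```

```text
[ 0.57702944 -0.14725765  0.13343214]
vice frame 0.07822344990297514 0.027894424158821582
vice frame 0.07506698992503891 -0.027051358372893738
tcp 0.020835397366091964 0.002088258714770589
```

The plate is held level above the bed. Its far end is at vice x=0.077, so its centre is at about 0.021, clear of both jaws. Lowering it.

Emit:
carry_out:
  targets:
    - [[-0.1, -0.2, 1, 0, 0, 0, 5.0], [-0.1, -0.2, 2.5, 0, 0, 0, 5.0], [-0.1, -0.2, 4, 0, 0, 0, 5.0], [-0.1, -0.2, 5.5, 0, 0, 0, 5.0], [-0.1, -0.2, 6.5, 0, 0, 0, 5.0], [-0.1, -0.2, 7.3, 0, 0, 0, 5.0], [-0.1, -0.2, 7.8, 0, 0, 0, 5.0], [-0.1, -0.2, 7.8, 0, 0, 0, 5.0], [-0.1, -0.2, 7.8, 0, 0, 0, 5.0]]

```text
t: 6.55
tcp_pos: [0.5792, -0.1509, 0.0558]
tool_rot: [-0.126, 0.992, -0.0, 0.0]
force: [-0.4, 0.5, -2.7]
finger_gap: 0.692
gripper_force: 38.9
```

```bash
python3 - <<'E'
from h import *
v=np.load("vice.npy"); s=manip.sense(); print(s["tcp_pos"],s["force"])
go(V(v,.021,0,.0448),90+np.degrees(v[2]))
E
```

```text
[ 0.57915022 -0.15086487  0.05583522] [-0.3992531   0.45040245 -2.66310789]
shift cm [0.1  0.19 1.1 ] rot deg [-0.01  0.01  0.05]
```

Emit:
carry_out:
  targets:
    - [[0.1, 0.2, 0.3, 0, 0, 0, 5.0], [0.1, 0.2, 0.6, 0, 0, 0, 5.0], [0.1, 0.2, 0.8, 0, 0, 0, 5.0], [0.1, 0.2, 0.9, 0, 0, 0, 5.0], [0.1, 0.2, 1.0, 0, 0, 0, 5.0], [0.1, 0.2, 1.0, 0, 0, 0, 5.0], [0.1, 0.2, 1.0, 0, 0, 0, 5.0]]

```text
t: 7.13
tcp_pos: [0.5775, -0.1493, 0.0458]
tool_rot: [-0.126, 0.992, -0.0, 0.0]
force: [-0.1, 0.5, -3.1]
finger_gap: 0.687
gripper_force: 38.9
```

```bash
python3 - <<'E'
from h import *
v=np.load("vice.npy"); s=manip.sense(); print(s["tcp_pos"],s["force"])
go(V(v,.021,0,.0448),90+np.degrees(v[2]))
E
```

```text
[ 0.57749387 -0.14927415  0.04580173] [-0.07960515  0.50942561 -3.10738242]
shift cm [-0.02 -0.    0.1 ] rot deg [-0.    0.    0.03]
```

Exactly on target in x, y. Easing it down until it makes contact.

Emit:
carry_out:
  targets:
    - [[0, 0, 0.05, 0, 0, 0, 5.0], [0, 0, 0.1, 0, 0, 0, 5.0], [0, 0, 0.15, 0, 0, 0, 5.0], [0, 0, 0.15, 0, 0, 0, 5.0]]

```text
t: 7.47
tcp_pos: [0.5776, -0.1493, 0.0449]
tool_rot: [-0.126, 0.992, -0.0, 0.0]
force: [-0.8, -0.4, 1.7]
finger_gap: 0.69
gripper_force: 39.4
```

Contact: the vertical force changed from -3 N to +1.7 N. Opening, then rising straight up.

Emit:
carry_out:
  targets:
    - [[0, 0, 0, 0, 0, 0, 6.0], [0, 0, 0, 0, 0, 0, 6.2], [0, 0, 0, 0, 0, 0, 6.6], [0, 0, 0, 0, 0, 0, 7.2], [0, 0, 0, 0, 0, 0, 7.8], [0, 0, 0, 0, 0, 0, 8.5], [0, 0, 0, 0, 0, 0, 8.5], [0, 0, 0, 0, 0, 0, 8.5]]

```text
t: 8.13
tcp_pos: [0.5775, -0.1492, 0.0443]
tool_rot: [-0.126, 0.992, 0.0, 0.0]
force: [0.8, 0.2, 0.2]
finger_gap: 0.997
gripper_force: 0.0
```

Emit:
carry_out:
  targets:
    - [[0, 0, -1, 0, 0, 0, 8.5], [0, 0, -3, 0, 0, 0, 8.5], [0, 0, -6, 0, 0, 0, 8.5], [0, 0, -9, 0, 0, 0, 8.5], [0, 0, -10.5, 0, 0, 0, 8.5], [0, 0, -10.5, 0, 0, 0, 8.5]]

```text
t: 8.63
tcp_pos: [0.58, -0.1503, 0.1541]
tool_rot: [-0.126, 0.992, -0.002, 0.004]
force: [-1.0, -0.6, 0.1]
finger_gap: 0.993
gripper_force: 0.0
```

```bash
python3 - <<'E'
from h import *
v=np.load("vice.npy"); s=manip.sense(); print(s["tcp_pos"],s["force"])
go(V(v,-.125,0,.15),90+np.degrees(v[2])); print(V(v,-.125,0,.1))
E
```

```text
[ 0.57999983 -0.15028493  0.15411089] [-1.04650974 -0.64153459  0.07251903]
shift cm [14.8   0.17  0.3 ] rot deg [-0.34  0.41  0.05]
[ 0.43632359 -0.18565281  0.1       ]
```

Emit:
carry_out:
  targets:
    - [[3, 0, 0, 0, 0, 0, 6], [7, 0, 0, 0, 0, 0, 3], [11, 0.1, 0, 0, 0, 0, 0], [13.5, 0.1, 0.2, 0, 0, 0, 0], [14.8, 0.2, 0.3, 0, 0, 0, 0], [14.8, 0.2, 0.3, 0, 0, 0, 0], [14.8, 0.2, 0.3, 0, 0, 0, 0], [14.8, 0.2, 0.3, 0, 0, 0, 0]]
  force: 30

```text
t: 9.3
tcp_pos: [0.4348, -0.1847, 0.1463]
tool_rot: [-0.126, 0.992, -0.0, 0.001]
force: [0.0, -0.5, -0.3]
finger_gap: 0.003
gripper_force: 0.0
```

```bash
python3 - <<'E'
from h import *
v=np.load("vice.npy"); s=manip.sense(); print(s["tcp_pos"],s["finger_gap"])
go(V(v,-.125,0,.074),90+np.degrees(v[2]))
for n in("top","scene"): cv2.imwrite(f"pics/{n}5.png",cams.snapshot(n)[:,:,::-1])
a=cv2.imread("pics/top5.png")[150:270,330:450]; b=cv2.imread("pics/scene5.png")[190:290,215:335]
cv2.imwrite("pics/c5.png",np.hstack([cv2.resize(a,(400,400),interpolation=cv2.INTER_CUBIC),cv2.resize(b[:,:100],(400,400),interpolation=cv2.INTER_CUBIC)]))
E
```

```text
[ 0.43483521 -0.184695    0.14628706] 0.0026020569510255
shift cm [-0.11 -0.12  7.23] rot deg [-0.06  0.06  0.03]
```

View pics/c5.png

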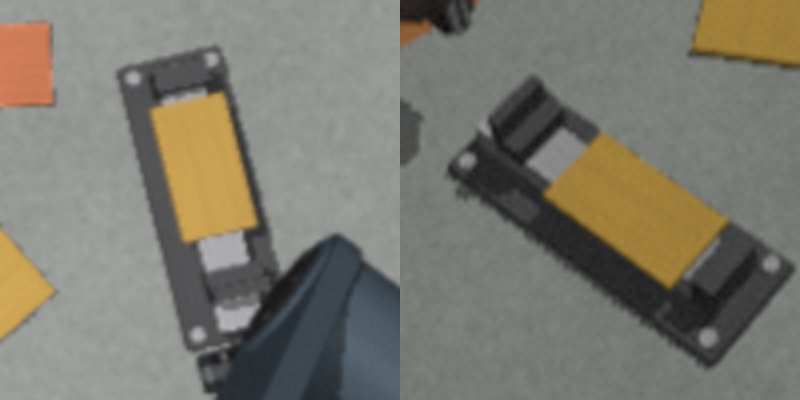

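The plate lies flat on the bed between the open jaws, with gaps of about 8 mm at the fixed jaw and 28 mm at the sliding jaw. I quantify the centring and work out the push.

```bash
python3 - <<'E'
from h import *
v=np.load("vice.npy");c,q=np.cos(v[2]),np.sin(v[2])
for n,(x0,y0,x1,y1) in(("top",(370,170,412,228)),("scene",(245,215,300,265))):
    h=cv2.cvtColor(cv2.imread(f"pics/{n}5.png"),cv2.COLOR_BGR2HSV); m=np.zeros(h.shape[:2],np.uint8)
    m[y0:y1,x0:x1]=cv2.inRange(h,(15,140,80),(32,255,255))[y0:y1,x0:x1]
    k=max(cv2.findContours(m,0,2)[0],key=cv2.contourArea)
    P=ray(n,k[:,0,:].astype(float),.046)[:,:2]-v[:2]; P=P@np.array([[c,-q],[q,c]])
    r=cv2.minAreaRect((P*1000).astype(np.float32)); print(n,r)
E
```

```text
top ((20.432781219482422, -0.0076961517333984375), (107.9061050415039, 58.8571662902832), 0.011186393909156322)
scene ((20.78561782836914, -1.7701377868652344), (110.38286590576172, 59.61757278442383), 0.23186488449573517)
```

Emit:
carry_out:
  targets:
    - [[-0.1, -0.1, 2, 0, 0, 0, 0], [-0.1, -0.1, 4.5, 0, 0, 0, 0], [-0.1, -0.1, 6, 0, 0, 0, 0], [-0.1, -0.1, 7, 0, 0, 0, 0], [-0.1, -0.1, 7.2, 0, 0, 0, 0], [-0.1, -0.1, 7.2, 0, 0, 0, 0], [-0.1, -0.1, 7.2, 0, 0, 0, 0]]

```text
t: 9.98
tcp_pos: [0.4356, -0.185, 0.0745]
tool_rot: [-0.126, 0.992, -0.0, 0.0]
force: [-0.3, 0.8, 1.4]
finger_gap: 0.003
gripper_force: 0.0
```

```bash
python3 - <<'E'
from h import *
v=np.load("vice.npy"); s=manip.sense(); print(s["tcp_pos"],s["finger_gap"])
for x in (-.090,-.060): go(V(v,x,0,.074),90+np.degrees(v[2]))
E
```

```text
[ 0.435637   -0.18501024  0.07448766] 0.003184029399999228
shift cm [-3.55 -0.08  0.05] rot deg [-0.04  0.03  0.08]
shift cm [-6.55 -0.09  0.05] rot deg [-0.04  0.03  0.08]
```

Centred to within 1–2 mm and square to the bed. Pushing the jaw slowly.

Emit:
carry_out:
  targets:
    - [[-1.5, -0.1, 0, 0, 0, 0, 0], [-2.3, -0.1, 0, 0, 0, 0, 0], [-2.7, -0.1, 0, 0, 0, 0, 0], [-3.0, -0.1, 0, 0, 0, 0, 0], [-3.3, -0.1, 0, 0, 0, 0, 0], [-3.6, -0.1, 0, 0, 0, 0, 0], [-3.9, -0.1, 0, 0, 0, 0, 0], [-4.2, -0.1, 0, 0, 0, 0, 0], [-4.5, -0.1, 0, 0, 0, 0, 0], [-4.8, -0.1, 0, 0, 0, 0, 0], [-5.1, -0.1, 0, 0, 0, 0, 0], [-5.3, -0.1, 0, 0, 0, 0, 0]]

```text
t: 10.98
tcp_pos: [0.4865, -0.1723, 0.0742]
tool_rot: [-0.126, 0.992, 0.0, -0.0]
force: [-3.9, -1.0, 3.5]
finger_gap: -0.004
gripper_force: 2.2
```

Emit:
carry_out:
  targets:
    - [[-0.2, 0, 0, 0, 0, 0, 0], [-0.4, 0, 0, 0, 0, 0, 0], [-0.6, 0, 0, 0, 0, 0, 0], [-0.8, 0, 0, 0, 0, 0, 0]]

```text
t: 11.32
tcp_pos: [0.4934, -0.1705, 0.0742]
tool_rot: [-0.126, 0.992, 0.0, -0.001]
force: [-6.1, -2.7, 5.4]
finger_gap: 0.001
gripper_force: 3.4
```

Emit:
carry_out:
  targets:
    - [[-0.1, 0, 0, 0, 0, 0, 0], [-0.2, 0, 0, 0, 0, 0, 0], [-0.3, 0, 0, 0, 0, 0, 0], [-0.3, 0, 0, 0, 0, 0, 0]]

```text
t: 11.65
tcp_pos: [0.4965, -0.1697, 0.0742]
tool_rot: [-0.126, 0.992, 0.0, -0.001]
force: [-5.2, -1.6, 5.2]
finger_gap: 0.0
gripper_force: 2.9
```

```bash
python3 - <<'E'
from h import *
v=np.load("vice.npy"); s=manip.sense(); print(s["tcp_pos"],s["force"])
go(V(v,-.060,0,.074),90+np.degrees(v[2]))
E
```

```text
[ 0.49646054 -0.16965554  0.07420819] [-5.15396426 -1.63914085  5.17771614]
shift cm [-0.28 -0.05  0.02] rot deg [ 0.06 -0.09  0.06]
```

Emit:
carry_out:
  targets:
    - [[-0.1, 0, 0, 0, 0, 0, 0], [-0.2, 0, 0, 0, 0, 0, 0], [-0.2, 0, 0, 0, 0, 0, 0]]

```text
t: 11.9
tcp_pos: [0.4983, -0.1692, 0.0742]
tool_rot: [-0.126, 0.992, 0.0, -0.001]
force: [-5.5, -1.2, 3.8]
finger_gap: -0.0
gripper_force: 2.9
```

Emit:
carry_out:
  targets:
    - [[-0.1, 0, 0, 0, 0, 0, 0], [-0.1, 0, 0, 0, 0, 0, 0]]

```text
t: 12.07
tcp_pos: [0.4987, -0.1691, 0.0742]
tool_rot: [-0.126, 0.992, 0.0, -0.002]
force: [-7.5, -2.2, 4.9]
finger_gap: 0.001
gripper_force: 4.0
```

Emit:
carry_out:
  targets:
    - [[-0.1, 0, 0, 0, 0, 0, 0], [-0.1, 0, 0, 0, 0, 0, 0]]

```text
t: 12.23
tcp_pos: [0.4987, -0.169, 0.0742]
tool_rot: [-0.127, 0.992, 0.001, -0.003]
force: [-10.1, -5.8, 6.7]
finger_gap: -0.0
gripper_force: 5.5
```

Emit:
carry_out:
  targets:
    - [[-0.1, 0, 0, 0, 0, 0, 0], [-0.1, 0, 0, 0, 0, 0, 0]]

```text
t: 12.4
tcp_pos: [0.4988, -0.169, 0.0742]
tool_rot: [-0.127, 0.992, 0.001, -0.003]
force: [-12.8, -7.5, 7.8]
finger_gap: -0.001
gripper_force: 7.0
```

Emit:
carry_out:
  targets:
    - [[-0.1, 0, 0, 0, 0, 0, 0], [-0.1, 0, 0, 0, 0, 0, 0]]

```text
t: 12.57
tcp_pos: [0.4988, -0.169, 0.0743]
tool_rot: [-0.127, 0.992, 0.001, -0.004]
force: [-14.3, -10.2, 10.4]
finger_gap: -0.001
gripper_force: 8.5
```

The tool no longer advances while the force climbs, so the jaw is home. One last small squeeze, then back off and check.

Emit:
carry_out:
  targets:
    - [[-0.2, 0, 0, 0, 0, 0, 0], [-0.2, 0, 0, 0, 0, 0, 0], [-0.2, 0, 0, 0, 0, 0, 0]]

```text
t: 12.82
tcp_pos: [0.4989, -0.1689, 0.0743]
tool_rot: [-0.128, 0.992, 0.001, -0.006]
force: [-19.7, -14.0, 12.0]
finger_gap: 0.002
gripper_force: 11.3
```

Emit:
carry_out:
  targets:
    - [[0.5, 0, 0, 0, 0, 0, 0], [1.5, 0, 0, 0, 0, 0, 0], [3, 0, 0, 0, 0, 0, 0], [5, 0, 0, 0, 0, 0, 0], [5, 0, -3, 0, 0, 0, 0], [5, 0, -7, 0, 0, 0, 0], [5, 0, -11, 0, 0, 0, 0], [5, 6, -12, 0, 0, 0, 0], [5, 10, -12, 0, 0, 0, 0], [5, 14, -12, 0, 0, 0, 0], [5, 18, -12, 0, 0, 0, 0], [5, 18, -12, 0, 0, 0, 0]]

```text
t: 13.82
tcp_pos: [0.4086, -0.0016, 0.1943]
tool_rot: [-0.127, 0.992, 0.001, -0.0]
force: [0.4, 0.2, -0.4]
finger_gap: 0.006
gripper_force: 0.0
```

```bash
python3 - <<'E'
from h import *
s=manip.sense(); print(s["tcp_pos"],s["force"])
for n in("top","scene"): cv2.imwrite(f"pics/{n}6.png",cams.snapshot(n)[:,:,::-1])
a=cv2.imread("pics/top6.png")[155:265,340:450]; b=cv2.imread("pics/scene6.png")[190:290,215:315]
cv2.imwrite("pics/c6.png",np.hstack([cv2.resize(x,(400,400),interpolation=cv2.INTER_CUBIC) for x in(a,b)]))
E
```

```text
[ 0.40864168 -0.00164188  0.1942561 ] [ 0.4286792   0.21890634 -0.4107475 ]
```

View pics/c6.png

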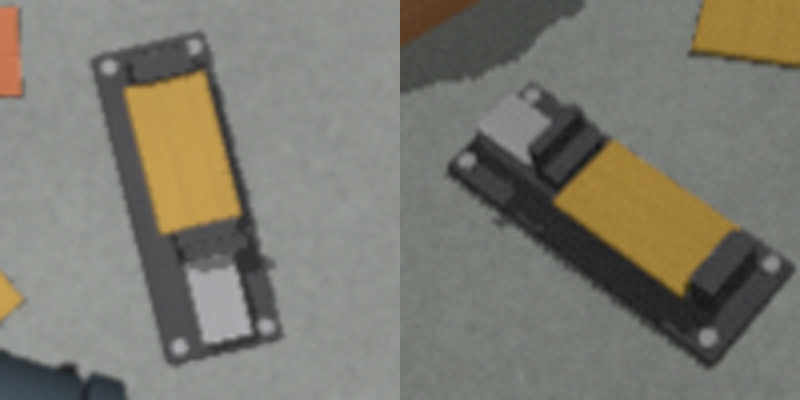

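The plate sits flat and square between both jaws, with no bed showing at either end: top crop (168,75) and (195,230), scene crop (580,170) and (715,265). The arm is clear, so I hand in.

```bash
python3 -c "
from station import sign_off
print(sign_off())"
```

```text
the job is handed in; nothing more can be done
None
```

The plate is clamped flat and square by its two ends, with the sliding jaw pushed home and no gap visible in either camera view. The arm was clear when I handed the job in at about 14 s of robot time; the sign-off gave no verdict.

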